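# Line up the centrifuge counterweights on their stand

### The arm

A 6-joint arm with a two-finger parallel gripper is mounted at the origin on the work surface. World frame = base frame: x ahead of the robot, y to its left, z up, the work surface at z = 0. Lengths are in m, angles in degrees, forces in N, time in s.
With the tool pointing down it reaches from about 0.4 to 0.825 m from the base axis. Payload 7 kg.
Tool frame: the origin (TCP) lies midway between the tips of the shut fingers; the grasp point (between the pads) lies r.grasp_offset behind it (r.grasp_offset is the distance from the TCP to the grasp point, in m); x points along the fingers, z is the direction in which the jaws open and shut, and the axes are right-handed (so a half turn about x gives the same grasp; the last joint's range is limited). The gripper opens to 88 mm and grips with 3 to 60 N. Pads are 19 mm wide; open, the fingers measure 130 mm over their backs; the gripper's body (78 mm by 193 mm) begins 47 mm behind the grasp point.
Start: joints at [-58.665, 20.546, 0.682, 0, -70.136, -16.507], TCP at [0.173, -0.653, 0.227] pointing down, gripper open.
Joint ranges: [-176.03, 176.03], [-82.01, 121.73], [-58.28, 71.71], [-173.87, 95.51], [-174.79, -0.11], [-173.66, 173.66]. Speed limits (degrees/s): [136.94, 136.94, 172.46, 180, 180, 180].

### API

Orientations are given as [roll, pitch, yaw] about the fixed x, y, z axes, in that order (R = Rz(yaw) Ry(pitch) Rx(roll)).
In Python, from plant import readout, vision, close_job, r gives the robot as it stands.
- The arm moves only by the shell command python3 -m handwheel 'ROWS' [OPENING] [FORCE]. ROWS is JSON, a list that holds one entry, the list of rows, each a list of 4 numbers: the shift along the world's x, y, z in units of 40 mm (1.0 is 40 mm), then the turn about the world's z in units of 5 degrees (1.0 is 5 degrees). In form: [[[tx, ty, tz, roll], ...]]. A call has 1 to 8 rows; each row shifts and turns the pose as measured when the row begins; what a row does not reach is not made up. A row lasts 1/10 s, in which the tool goes at most 50 mm and 8.59 degrees, less where a joint would pass 70% of its speed; a pose out of reach is approached as far as the arm can. A call is refused whole if a number of a shift passes 1 or a number of a turn 1, either way. A call with a gripper value outside its range is refused whole. OPENING is the finger opening in mm, from 0 to 87.6, set as the call begins (- or left out, the last holds). The fingers move at their own pace and stop on an object; FORCE is the grip in N (left out, the last holds). Time passes only in rows, so rows that do not move let the fingers close. It gives the time, the measured TCP pose, the force and the opening at its end, in the units of the state.
- readout.get_state(): the state, without advancing time (a new reading comes with each control period).
- vision.capture(name): name is "scene" or "top"; returns the picture (384x512x3 uint8, blue, green, red); there is no depth.
- vision.get_calibration(name): a dict with "intrinsics" (3x3 intrinsics, pixels), "dist" ([k1, k2, p1, p2, k3] as OpenCV has them; the pictures are not rectified), "pose" (4x4, takes a point from camera to world coordinates). Camera axes: x right, y up, looking along -z (the intrinsics and any distortion apply to the point x, -y, -z); pixel columns grow to the right and rows downward; lengths in m; the calibration is good to about 2 mm. A picture is of the moment at which its call begins. get_calibration takes no time and is no camera call.
- close_job(): hands the job in, once; it reports no verdict.
The state is a dict: "time_s": time; "joints": joint angles; "qd": joint speeds; "joint_torque": joint torques, N m; "tcp_pos": TCP position; "eef_rot": TCP orientation; "contact_force": force on the tool from outside, world axes, zero at the start; "moment": the same for the moment, N m; "gripper_width": finger opening in m.
Only numpy, scipy, OpenCV 4.12 (cv2) and the standard library are available. Lean on these libraries where they do the work, as an engineer would, in place of code of your own. Each camera call takes 0.05 s, during which the arm holds its last target.

### The job

The four aluminium centrifuge counterweights with black knobs have been left about the lab bench. Stand them upright on the pads of their wooden stand, one centred on each pad, in order of size: the largest next to the steel end stop, then ever smaller, with the smallest at the open end. Leave the little amber bottle and the glass beaker standing where they are, and let go of everything.

Things in the scene. Friction and masses are not known exactly. Their poses are not given: they have to be found in the camera images.
- weight1_center (a point): The largest of four loose aluminium centrifuge counterweights, standing upright: a plain grey metal cylinder with a short neck and a round black knob on top. Full diameter 50 mm (the cylinder, the lower 49 mm), knob 31 mm, total height 76 mm, about 300 g. The point is on its axis, half-way up (38 mm above its underside); z is up along its axis.
- weight2_center (a point): The second largest of four loose aluminium centrifuge counterweights, standing upright: a plain grey metal cylinder with a short neck and a round black knob on top. Full diameter 38 mm (the cylinder, the lower 38 mm), knob 24 mm, total height 58 mm, about 135 g. The point is on its axis, half-way up (29 mm above its underside); z is up along its axis.
- weight3_center (a point): The third largest of four loose aluminium centrifuge counterweights, standing upright: a plain grey metal cylinder with a short neck and a round black knob on top. Full diameter 28 mm (the cylinder, the lower 29 mm), knob 17 mm, total height 44 mm, about 55 g. The point is on its axis, half-way up (22 mm above its underside); z is up along its axis.
- weight4_center (a point): The smallest of four loose aluminium centrifuge counterweights, standing upright: a plain grey metal cylinder with a short neck and a round black knob on top. Full diameter 20 mm (the cylinder, the lower 21 mm), knob 12 mm, total height 32 mm, about 20 g. The point is on its axis, half-way up (16 mm above its underside); z is up along its axis.
- mark1_top (a point): Top centre of the round grey, black-rimmed pad nearest the upright steel end stop (56 mm across, fixed, top 12 mm above the table) on the stand: a fixed brown wooden board 340 x 75 mm, 10 mm thick, lying at any angle, with four pads alike in a row 80 mm apart and, at one end only, a steel end stop rising 40 mm above the table, its face 55 mm beyond the centre of the first pad. x points along the row towards the end stop, y across the board, z up.
- mark2_top (a point): Top centre of the round grey, black-rimmed pad second from the end stop (56 mm across, fixed, top 12 mm above the table) on the stand: a fixed brown wooden board 340 x 75 mm, 10 mm thick, lying at any angle, with four pads alike in a row 80 mm apart and, at one end only, a steel end stop rising 40 mm above the table, its face 55 mm beyond the centre of the first pad. x points along the row towards the end stop, y across the board, z up.
- mark3_top (a point): Top centre of the round grey, black-rimmed pad third from the end stop (56 mm across, fixed, top 12 mm above the table) on the stand: a fixed brown wooden board 340 x 75 mm, 10 mm thick, lying at any angle, with four pads alike in a row 80 mm apart and, at one end only, a steel end stop rising 40 mm above the table, its face 55 mm beyond the centre of the first pad. x points along the row towards the end stop, y across the board, z up.
- mark4_top (a point): Top centre of the round grey, black-rimmed pad farthest from the end stop (56 mm across, fixed, top 12 mm above the table) on the stand: a fixed brown wooden board 340 x 75 mm, 10 mm thick, lying at any angle, with four pads alike in a row 80 mm apart and, at one end only, a steel end stop rising 40 mm above the table, its face 55 mm beyond the centre of the first pad. x points along the row towards the end stop, y across the board, z up.
- oil_center (a point): Small closed amber glass bottle with a black cap, bystander, loose, 34 mm across and 62 mm tall, standing among the weights. The point is on its axis half-way up; z is up.
- beaker_center (a point): Small open glass beaker, bystander, loose, 42 mm across the rim and 55 mm tall, standing near the weights. The point is on its axis half-way up; z is up.

How it is judged:
By the outcome, as a careful person would: the job done as asked, in the order asked, and still so for the second after the job is handed in, with the robot touching nothing.
It also fails if it takes over 112 s, if anything falls off the work surface, if the arm or the gripper's body presses on something with over 40 N, if the wrist force passes 120 N, or if a joint passes its speed limit or range.

## Working session

There is one attempt and no reset: what is moved stays moved. The work goes in short steps, Python scripts to look and compute and a shell command to move; the robot and the scene stay as the last step left them, time stands still between calls to the robot, and variables do not carry over. Pictures are saved under pics/ and viewed, and the job is handed in when it is done.

```bash
ls; mkdir -p pics; python3 - <<'E'
from plant import readout, vision, r
import cv2
print(readout.get_state()); print(r.grasp_offset)
for n in("scene","top"):
    cv2.imwrite(f"pics/{n}0.png",vision.capture(n)); print(vision.get_calibration(n))
E
```

```text
pics
{'time_s': 0.0, 'joints': array([-5.86624828e+01,  2.05917987e+01,  6.32920267e-01, -2.01765966e-02,
       -7.01371248e+01, -1.65072423e+01]), 'qd': array([ 0.07328011,  0.09301259,  0.03040704,  0.03548283, -0.05890896,
       -0.00139262]), 'joint_torque': array([-6.95468661e-04, -5.82728970e+01,  2.93055063e+01,  6.99737549e+00,
        6.85686129e-03, -1.92866296e-04]), 'tcp_pos': array([ 0.17261453, -0.65203241,  0.22561194]), 'eef_rot': array([  5.33286204,  89.90214047, 110.15626555]), 'contact_force': array([-0.13363272,  0.0475828 ,  0.30141014]), 'moment': array([0.03194126, 0.03674207, 0.02065087]), 'gripper_width': 0.08775448883441224}
0.0188
{'intrinsics': array([[484.19613334,   0.        , 258.37433298],
       [  0.        , 484.19613334, 185.50734245],
       [  0.        ,   0.        ,   1.        ]]), 'dist': array([-0.20639626,  0.        ,  0.        ,  0.        ,  0.        ]), 'pose': array([[ 0.40553146, -0.63900373,  0.65361951,  1.2723054 ],
       [ 0.91394196,  0.27097505, -0.30213013, -0.33358475],
       [ 0.0159477 ,  0.71989357,  0.69390123,  0.78899585],
       [ 0.        ,  0.        ,  0.        ,  1.        ]])}
{'intrinsics': array([[362.87539969,   0.        , 252.24055025],
       [  0.        , 362.87539969, 185.88753611],
       [  0.        ,   0.        ,   1.        ]]), 'dist': array([-0.1023715,  0.       ,  0.       ,  0.       ,  0.       ]), 'pose': array([[-0.02200167,  0.99896405, -0.03983403,  0.52516013],
       [-0.99929018, -0.02075525,  0.03143798, -0.02043358],
       [ 0.03057865,  0.04049744,  0.99871162,  0.86593221],
       [ 0.        ,  0.        ,  0.        ,  1.        ]])}
```

View pics/scene0.png

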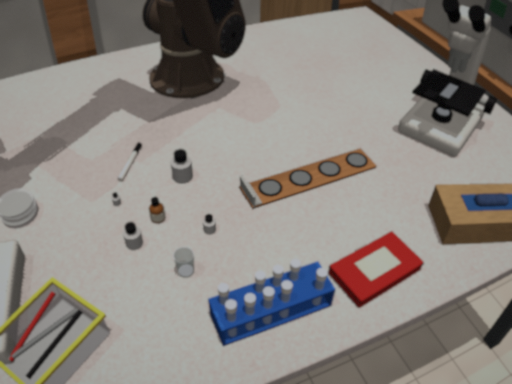

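View pics/top0.png

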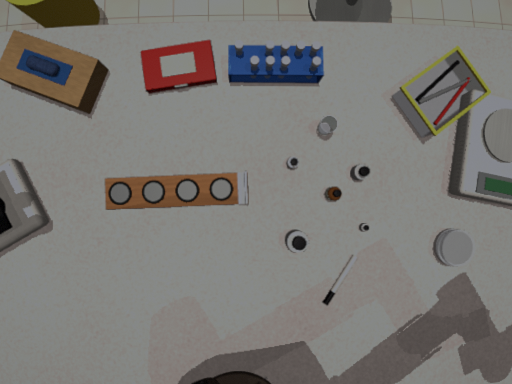

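The scene view shows w1 (181,165), w2 (133,235), w3 (209,223), w4 (116,199), the oil bottle (157,209) and the beaker (184,262). The top view shows their knobs at (299,242), (363,172), (293,162) and (364,227), and the pads at (221,189) through (120,193), with the stop at (243,187).

```bash
cat > h.py <<'E'
import numpy as np, cv2
from plant import readout, vision, r
def ray(cam,uv):
    c=vision.get_calibration(cam); T=c["pose"]
    p=cv2.undistortPoints(np.array([[uv]],float),c["intrinsics"],c["dist"])[0,0]
    d=T[:3,:3]@np.array([p[0],-p[1],-1.]); return T[:3,3],d/np.linalg.norm(d)
def plane(cam,uv,z):
    o,d=ray(cam,uv); return o+d*(z-o[2])/d[2]
def tri(a,b):
    o1,d1=ray("scene",a);o2,d2=ray("top",b)
    A=np.stack([d1,-d2],1); s=np.linalg.lstsq(A,o2-o1,rcond=None)[0]
    p,q=o1+s[0]*d1,o2+s[1]*d2; return (p+q)/2,np.linalg.norm(p-q)
def proj(cam,P):
    c=vision.get_calibration(cam);T=c["pose"];q=T[:3,:3].T@(np.array(P)-T[:3,3])
    return cv2.projectPoints(np.array([[[q[0],-q[1],-q[2]]]]),np.zeros(3),np.zeros(3),c["intrinsics"],c["dist"])[0][0,0]
def dark(img,uv,w=12,thr=60):
    g=img.max(2); u,v=map(int,uv); m=np.zeros(g.shape,np.uint8); m[v-w:v+w+1,u-w:u+w+1]=(g[v-w:v+w+1,u-w:u+w+1]<thr)
    n,l,s,c=cv2.connectedComponentsWithStats(m)
    if n<2: return None
    i=min(range(1,n),key=lambda i:np.hypot(*(c[i]-uv)) - s[i,4]*.2); return c[i],s[i]
E
python3 - <<'E'
from h import *
t=cv2.imread("pics/top0.png");s=cv2.imread("pics/scene0.png")
T={1:(299,242),2:(363,172),3:(293,162),4:(364,227),'oil':(335,193)}
S={1:(181,156),2:(131,229),3:(209,218),4:(115,195),'oil':(155,202)}
for k in T:
    a=dark(t,T[k],8,70);b=dark(s,S[k],9,75)
    print(k,a,b, tri(b[0],a[0]) if a and b else '')
    if a:
      for z in (.076,.058,.044,.032): print('   ',z,plane("top",a[0],z).round(4))
g=cv2.cvtColor(t,cv2.COLOR_BGR2HSV)
m=((g[...,1]<60)&(g[...,2]>90)).astype(np.uint8)
n,l,st,c=cv2.connectedComponentsWithStats(m[170:212,105:238])
for i in range(1,n):
    if st[i,4]>100:
        uv=c[i]+[105,170]; print(uv,st[i],plane("top",uv,.012).round(4))
a=cv2.resize(t[100:260,100:390],None,fx=2.7,fy=2.7,interpolation=cv2.INTER_CUBIC)
b=cv2.resize(s[130:290,90:390],None,fx=2.6,fy=2.6,interpolation=cv2.INTER_CUBIC)
cv2.imwrite("pics/a.png",a);cv2.imwrite("pics/b.png",b)
E
```

```text
1 (array([298.61589404, 242.66887417]), array([292, 236,  14,  14, 151], dtype=int32)) (array([179.9609375, 156.125    ]), array([175, 150,  11,  13, 128], dtype=int32)) (array([ 0.42922653, -0.14535681,  0.06410008]), np.float64(0.0007644658718309571))
    0.076 [ 0.4305 -0.1439  0.076 ]
    0.058 [ 0.4283 -0.1467  0.058 ]
    0.044 [ 0.4267 -0.1489  0.044 ]
    0.032 [ 0.4252 -0.1507  0.032 ]
2 (array([363.62790698, 170.98837209]), array([359, 166,  11,  11,  86], dtype=int32)) (array([130.28571429, 228.0989011 ]), array([126, 223,  10,  11,  91], dtype=int32)) (array([ 0.58696177, -0.30300008,  0.04864309]), np.float64(0.0011851307969407746))
    0.076 [ 0.5847 -0.2941  0.076 ]
    0.058 [ 0.5861 -0.3003  0.058 ]
    0.044 [ 0.5871 -0.3052  0.044 ]
    0.032 [ 0.588  -0.3094  0.032 ]
3 (array([293.725, 161.475]), array([291, 158,   7,   8,  40], dtype=int32)) (array([208.5, 218. ]), array([206, 215,   6,   7,  38], dtype=int32)) (array([ 0.61276891, -0.14277718,  0.03732023]), np.float64(0.0013310901187903515))
    0.076 [ 0.6084 -0.1377  0.076 ]
    0.058 [ 0.6103 -0.1403  0.058 
[... 587 characters left out ...]
198,   7,   9,  52], dtype=int32)) (array([ 0.53764789, -0.23660343,  0.0516752 ]), np.float64(0.0003336033075293025))
    0.076 [ 0.5372 -0.2303  0.076 ]
    0.058 [ 0.5375 -0.2351  0.058 ]
    0.044 [ 0.5377 -0.2388  0.044 ]
    0.032 [ 0.5379 -0.242   0.032 ]
[160.90571049 172.61487384] [  0   0 133  14 753] [0.595  0.1674 0.012 ]
[186.75954198 189.7480916 ] [ 73  11  18  18 262] [0.5533 0.1068 0.012 ]
[220.7481203  188.45488722] [107  10  18  18 266] [0.5547 0.0269 0.012 ]
[152.93951613 191.33870968] [ 40  13  17  18 248] [0.5512 0.1867 0.012 ]
[119.33191489 192.94042553] [  6  15  17  17 235] [0.5491 0.267  0.012 ]
[182.90634441 208.65558912] [  0  28 133  14 662] [0.5091 0.1166 0.012 ]
```

View pics/a.png

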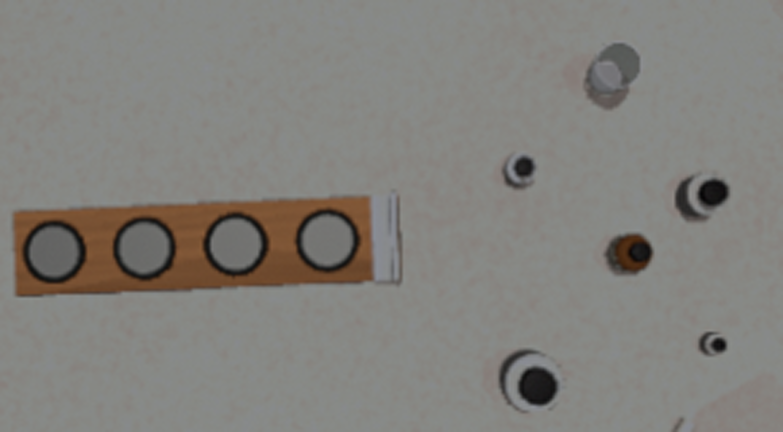

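View pics/b.png

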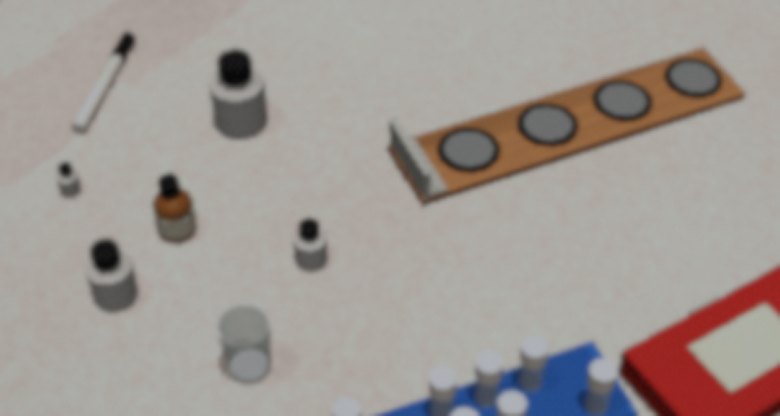

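```bash
cat >> h.py <<'E'
from scipy.spatial.transform import Rotation as Ro
def jaw():
    s=readout.get_state(); z=Ro.from_euler('xyz',s["eef_rot"],degrees=True).as_matrix()[:,2]
    return (np.degrees(np.arctan2(z[1],z[0]))+90)%180-90
def go(x,y,z,a=1.3):
    s=readout.get_state(); d=(np.array([x,y,z])-s["tcp_pos"])/.04; t=(a-jaw()+90)%180-90
    print('t',round(s["time_s"],2),'tcp',s["tcp_pos"].round(4),'need',d.round(2),'turn',round(t/5,2),'F',s["contact_force"].round(1),'w',round(s["gripper_width"]*1e3,1),'j6',s["joints"].round(0))
E
python3 -c "
from h import *
go(.4295,-.1448,.16)"
python3 -m handwheel '[[[0.4,0.8,-0.1,1],[0.4,0.8,-0.1,1],[0.4,0.8,-0.1,1],[0.4,0.8,-0.1,1],[0.4,0.8,-0.1,1],[0.4,0.8,-0.1,1],[0.4,0.8,-0.1,1],[0.4,0.8,-0.1,1]]]' 87 30
python3 -c "
from h import *
go(.4295,-.1448,.16)"
```

```text
t 0.1 tcp [ 0.1726 -0.6521  0.2257] need [ 6.42 12.68 -1.64] turn 15.3 F [ 0.5  0.7 -0.1] w 88.2 j6 [-59.  21.   1.  -0. -70. -17.]
time_s: 0.9
tcp_pos: [0.3002, -0.3886, 0.1878]
eef_rot: [6.3, 89.5, 152.2]
contact_force: [0.8, 0.5, 0.1]
gripper_width: 0.0872
t 0.9 tcp [ 0.3002 -0.3886  0.1878] need [ 3.23  6.09 -0.69] turn 7.08 F [0.8 0.5 0.1] w 87.2 j6 [-29.   5. -25.   0. -60.  -5.]
```

```bash

python3 -m handwheel '[[[0.4,0.8,-0.1,1],[0.4,0.8,-0.1,1],[0.4,0.8,-0.1,1],[0.4,0.8,-0.1,1],[0.4,0.8,-0.1,1],[0.4,0.8,-0.1,1],[0.4,0.8,0,1],[0.4,0.5,0,0]]]'
python3 -c "
from h import *
go(.4295,-.1448,.022)"
```

```text
time_s: 1.7
tcp_pos: [0.4295, -0.1322, 0.1617]
eef_rot: [-1.3, 89.5, -178.6]
contact_force: [0.4, -1.2, -0.4]
gripper_width: 0.0866
t 1.7 tcp [ 0.4295 -0.1322  0.1617] need [-0.   -0.32 -3.49] turn -0.27 F [ 0.4 -1.2 -0.4] w 86.6 j6 [  8.   3. -32.  -0. -56.  -5.]
```

```bash

python3 -m handwheel '[[[0,-0.3,-0.5,-0.3],[0,0,-0.7,0],[0,0,-0.5,0],[0,0,0,0]]]'
python3 -c "
from h import *
go(.4295,-.1448,.022)"
```

```text
time_s: 2.1
tcp_pos: [0.4322, -0.1407, 0.0922]
eef_rot: [-3.2, 89.6, 178.3]
contact_force: [-0.6, -0.6, -0.1]
gripper_width: 0.0873
t 2.1 tcp [ 0.4322 -0.1407  0.0922] need [-0.07 -0.1  -1.76] turn -0.04 F [-0.6 -0.6 -0.1] w 87.3 j6 [  7.   8. -36.  -0. -46.  -5.]
```

```bash

python3 -m handwheel '[[[-0.07,-0.1,-0.5,0],[0,0,-0.5,0],[0,0,-0.5,0],[0,0,-0.2,0],[0,0,0,0]]]'
python3 -c "
from h import *
go(.4295,-.1448,.022)
cv2.imwrite('pics/c.png',cv2.resize(vision.capture('scene')[90:290,60:320],None,fx=3,fy=3))"
```

```text
time_s: 2.6
tcp_pos: [0.4316, -0.1452, 0.026]
eef_rot: [8.2, 89.8, -170.2]
contact_force: [-0.8, 0.7, -0.8]
gripper_width: 0.087
t 2.6 tcp [ 0.4316 -0.1452  0.026 ] need [-0.05  0.01 -0.1 ] turn -0.05 F [-0.8  0.7 -0.8] w 87.0 j6 [  6.  14. -41.   0. -35.  -5.]
```

View pics/c.png

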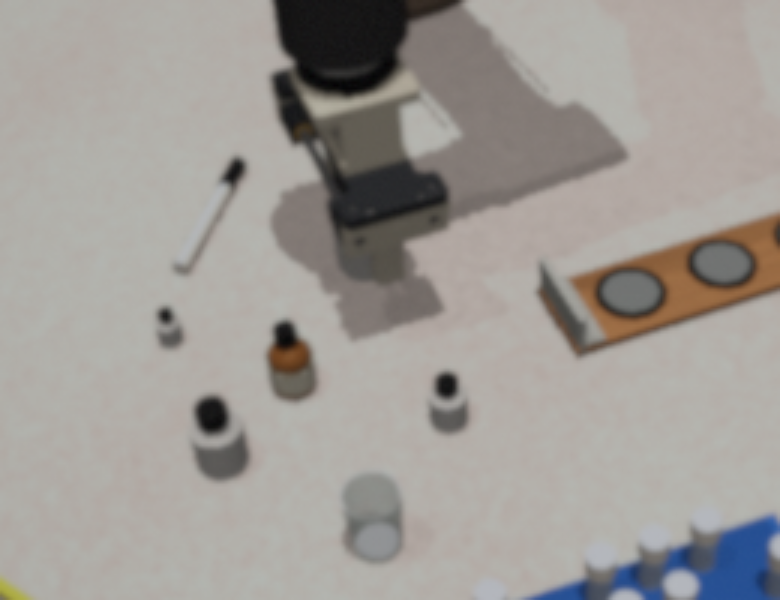

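The fingers straddle w1 (finger at (385,255) in front, weight behind at (357,250)), which fits the camera angle. I'll close now.

```bash

python3 -m handwheel '[[[-0.05,0,-0.1,0],[0,0,0,0],[0,0,0,0],[0,0,0,0],[0,0,0,0],[0,0,0,0],[0,0,0,0],[0,0,0,0]]]' 30 35
python3 -c "
from h import *
go(.5547,.0269,.14)"
```

```text
time_s: 3.45
tcp_pos: [0.4319, -0.145, 0.0255]
eef_rot: [175.3, 89.8, -3.1]
contact_force: [-0.1, -0.4, -1.0]
gripper_width: 0.049
t 3.45 tcp [ 0.4319 -0.145   0.0255] need [3.07 4.3  2.86] turn -0.06 F [-0.1 -0.4 -1. ] w 49.0 j6 [  6.  14. -41.   0. -35.  -5.]
```

```bash

python3 -m handwheel '[[[0,0,0.4,0],[0,0,0.7,0],[0.3,0.4,0.7,0],[0.5,0.7,0.6,0],[0.6,0.8,0.4,0],[0.6,0.8,0,0],[0.5,0.7,0,0],[0.3,0.5,0,0]]]'
python3 -c "
from h import *
go(.5547,.0269,.038)"
```

```text
time_s: 4.25
tcp_pos: [0.5414, 0.0151, 0.1407]
eef_rot: [-28.9, 89.8, 152.3]
contact_force: [-0.5, -0.9, -2.2]
gripper_width: 0.0493
t 4.25 tcp [0.5414 0.0151 0.1407] need [ 0.33  0.3  -2.57] turn 0.02 F [-0.5 -0.9 -2.2] w 49.3 j6 [ 22.  12. -23.  -0. -55. -21.]
```

```bash

python3 -m handwheel '[[[0.33,0.3,-0.4,0],[0,0,-0.6,0],[0,0,-0.6,0],[0,0,-0.3,0],[0,0,0,0]]]'
python3 -c "
from h import *
go(.5547,.0269,.038)"
```

```text
time_s: 4.75
tcp_pos: [0.5562, 0.0314, 0.061]
eef_rot: [-25.4, 89.7, 156.0]
contact_force: [-0.0, -0.3, -2.2]
gripper_width: 0.0487
t 4.75 tcp [0.5562 0.0314 0.061 ] need [-0.04 -0.11 -0.58] turn -0.02 F [-0.  -0.3 -2.2] w 48.7 j6 [ 23.  19. -26.  -0. -45. -22.]
```

```bash

python3 -m handwheel '[[[0,-0.1,-0.25,0],[0,0,-0.15,0],[0,0,0,0]]]'
python3 -c "
from h import *
go(.5547,.0269,.038)"
```

```text
time_s: 5.05
tcp_pos: [0.5569, 0.0268, 0.0454]
eef_rot: [-39.9, 89.8, 141.5]
contact_force: [-0.2, -0.3, -3.2]
gripper_width: 0.0489
t 5.05 tcp [0.5569 0.0268 0.0454] need [-0.06  0.   -0.18] turn -0.02 F [-0.2 -0.3 -3.2] w 48.9 j6 [ 23.  20. -27.  -0. -43. -21.]
```

```bash

python3 -m handwheel '[[[-0.03,0,-0.12,0],[0,0,-0.08,0],[0,0,0,0]]]'
python3 -c "
from h import *
go(.5547,.0269,.038)"
```

```text
time_s: 5.35
tcp_pos: [0.5565, 0.0268, 0.0382]
eef_rot: [-87.4, 89.8, 94.0]
contact_force: [-0.5, -0.4, -3.1]
gripper_width: 0.049
t 5.35 tcp [0.5565 0.0268 0.0382] need [-0.05  0.   -0.  ] turn -0.02 F [-0.5 -0.4 -3.1] w 49.0 j6 [ 23.  21. -27.  -0. -42. -21.]
```

```bash

python3 -m handwheel '[[[-0.02,0,-0.05,0],[0,0,0,0]]]'
python3 -c "
from h import *
go(.5547,.0269,.038)"
```

```text
time_s: 5.55
tcp_pos: [0.5569, 0.0272, 0.0381]
eef_rot: [-127.1, 89.8, 54.3]
contact_force: [0.7, -0.4, -2.8]
gripper_width: 0.0492
t 5.55 tcp [0.5569 0.0272 0.0381] need [-0.05 -0.01 -0.  ] turn -0.03 F [ 0.7 -0.4 -2.8] w 49.2 j6 [ 23.  21. -27.  -0. -42. -21.]
```

```bash

python3 -m handwheel '[[[-0.06,0,-0.06,0],[-0.06,0,-0.06,0]]]'
python3 -c "
from h import *
go(.5547,.0269,.038)"
```

```text
time_s: 5.75
tcp_pos: [0.5565, 0.0277, 0.0375]
eef_rot: [-163.4, 89.3, 18.2]
contact_force: [-2.1, -5.0, 21.6]
gripper_width: 0.0491
t 5.75 tcp [0.5565 0.0277 0.0375] need [-0.05 -0.02  0.01] turn -0.06 F [-2.1 -5.  21.6] w 49.1 j6 [ 23.  21. -28.   0. -41. -21.]
```

```bash

python3 -m handwheel '[[[0,0,0,0],[0,0,0,0],[0,0,0.03,0],[0,0,0,0],[0,0,0,0],[0,0,0,0]]]' 85
python3 -m handwheel '[[[0,0,0.4,0],[0,0,0.8,0],[0,0,0.8,0],[0,-0.5,0.5,0],[0,-1,0,0],[0,-1,0,0],[0,-1,0,0],[0,-1,0,0]]]'
python3 -c "
from h import *
go(.5866,-.302,.11)
im=vision.capture('top');cv2.imwrite('pics/t1.png',im)
a=dark(im,(228,189),8,70);print(a,proj('top',(.5547,.0269,.076)))
if a: print(plane('top',a[0],.088))
cv2.imwrite('pics/d.png',cv2.resize(im[100:260,100:390],None,fx=2.7,fy=2.7))"
```

```text
time_s: 6.35
tcp_pos: [0.5574, 0.028, 0.0398]
eef_rot: [-163.9, 89.2, 17.7]
contact_force: [0.1, -1.1, -0.3]
gripper_width: 0.0841
time_s: 7.15
tcp_pos: [0.5568, -0.1536, 0.1432]
eef_rot: [-169.6, 89.2, 12.5]
contact_force: [1.4, 0.2, 0.1]
gripper_width: 0.0849
t 7.15 tcp [ 0.5568 -0.1536  0.1432] need [ 0.74 -3.71 -0.83] turn -0.17 F [1.4 0.2 0.1] w 84.9 j6 [  4.  15. -19.  -0. -55.  -2.]
None [219.08993936 187.47984396]
```

View pics/d.png

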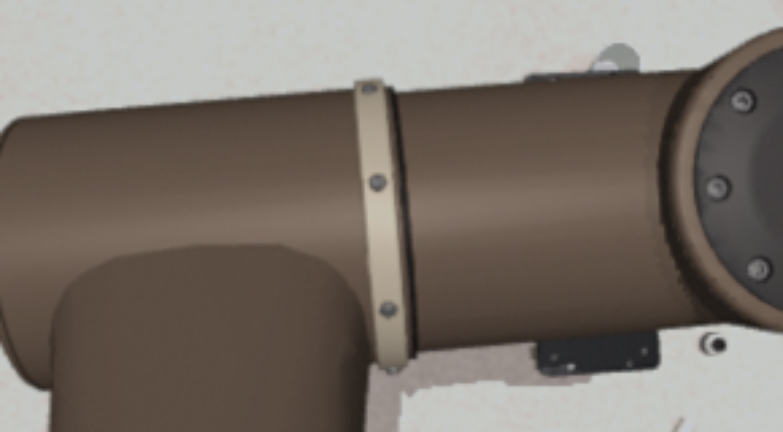

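The arm fills the top view and hides w1, so I'll move on to w2 and check w1 in the scene view.

```bash

python3 -m handwheel '[[[0.15,-0.8,0,-0.2],[0.15,-0.8,0,0],[0.15,-0.8,0,0],[0.15,-0.8,-0.2,0],[0.15,-0.5,-0.2,0],[0,0,0,0]]]'
python3 -c "
from h import *
go(.5866,-.302,.02)
im=vision.capture('scene');cv2.imwrite('pics/s1.png',im)
for P in ((.5547,.0269,.076),(.5547,.0269,.012)): print(proj('scene',P))
u=proj('scene',(.5547,.0269,.076)); a=dark(im,u,9,75);print(a)
if a: print(plane('scene',a[0],.076))
cv2.imwrite('pics/e.png',cv2.resize(im[90:290,60:320],None,fx=3,fy=3))"
```

```text
time_s: 7.8
tcp_pos: [0.5858, -0.3148, 0.1249]
eef_rot: [-169.9, 89.4, 10.8]
contact_force: [-0.2, 0.2, -0.5]
gripper_width: 0.085
t 7.8 tcp [ 0.5858 -0.3148  0.1249] need [ 0.02  0.32 -2.62] turn 0.1 F [-0.2  0.2 -0.5] w 85.0 j6 [-12.  24.  -8.  -0. -57.  13.]
[270.59200612 166.12785499]
[269.66805943 186.85925363]
(array([270.95744681, 166.42553191]), array([265, 160,  12,  14, 141], dtype=int32))
[0.55591444 0.02722756 0.076     ]
```

View pics/e.png

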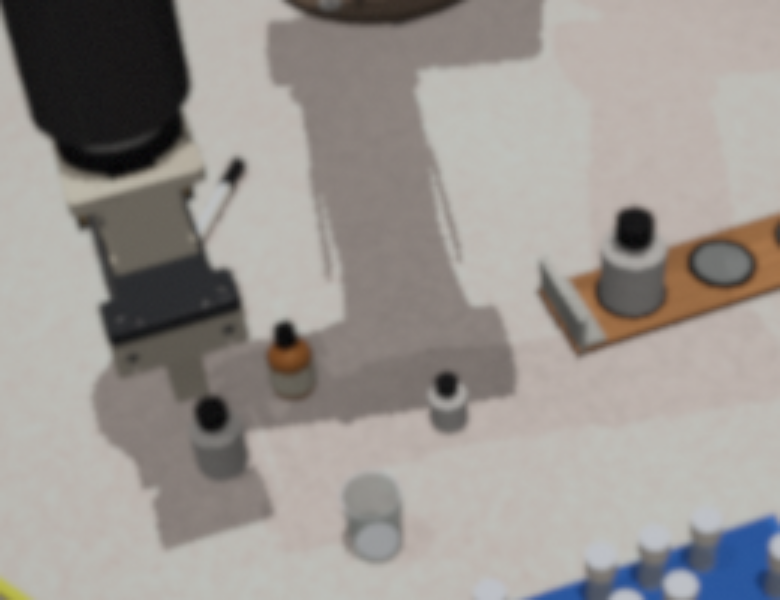

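w1 stands on the pad next to the stop (knob at px (271,166), within about 1 mm of the pad centre). Next I'll descend on w2.

```bash

python3 -m handwheel '[[[0.02,0.3,0,0.1],[0,0,-0.3,0],[0,0,-0.3,0],[0,0,0,0]]]'
python3 -c "
from h import *
go(.5866,-.302,.018)"
```

```text
time_s: 8.25
tcp_pos: [0.5862, -0.2979, 0.1001]
eef_rot: [-167.1, 89.3, 14.4]
contact_force: [-0.6, -0.0, -0.2]
gripper_width: 0.0847
t 8.25 tcp [ 0.5862 -0.2979  0.1001] need [ 0.01 -0.1  -2.05] turn -0.03 F [-0.6 -0.  -0.2] w 84.7 j6 [-10.  24. -11.  -0. -54.  12.]
```

```bash

python3 -m handwheel '[[[0.02,-0.12,-0.5,0],[0,0,-0.6,0],[0,0,-0.6,0],[0,0,-0.3,0],[0,0,0,0]]]'
python3 -c "
from h import *
go(.5866,-.302,.018)"
```

```text
time_s: 8.75
tcp_pos: [0.5881, -0.3006, 0.0189]
eef_rot: [-174.0, 89.2, 7.7]
contact_force: [-0.0, 0.0, 0.3]
gripper_width: 0.0849
t 8.75 tcp [ 0.5881 -0.3006  0.0189] need [-0.04 -0.04 -0.02] turn -0.08 F [-0.   0.   0.3] w 84.9 j6 [-10.  30. -15.  -0. -45.  12.]
```

```bash

python3 -m handwheel '[[[0,-0.05,0,0],[0,0,0,0],[0,0,0,0],[0,0,0,0],[0,0,0,0],[0,0,0,0],[0,0,0,0],[0,0,0,0]]]' 20 30
python3 -m handwheel '[[[0,0,0.3,0],[0,0,0.7,0],[0,0.2,0.8,0],[0,0.5,0.8,0],[0,0.8,0.7,0],[-0.1,0.9,0,0],[-0.1,0.9,0,0],[-0.1,0.9,0,0]]]'
python3 -c "
from h import *
go(.5533,.1068,.14)"
```

```text
time_s: 9.55
tcp_pos: [0.5907, -0.3033, 0.0237]
eef_rot: [178.3, 88.9, 0.1]
contact_force: [0.2, 0.4, -0.7]
gripper_width: 0.0367
time_s: 10.35
tcp_pos: [0.5765, -0.1339, 0.165]
eef_rot: [-179.3, 88.8, 2.1]
contact_force: [0.9, -0.1, -0.7]
gripper_width: 0.0369
t 10.35 tcp [ 0.5765 -0.1339  0.165 ] need [-0.58  6.02 -0.62] turn -0.01 F [ 0.9 -0.1 -0.7] w 36.9 j6 [  6.  15. -16.   0. -58.  -5.]
```

```bash

python3 -m handwheel '[[[-0.08,0.8,0,0],[-0.08,0.8,0,0],[-0.08,0.8,0,0],[-0.08,0.8,0,0],[-0.08,0.8,0,0],[-0.08,0.8,0,0],[-0.08,0.7,0,0],[0,0.4,0,0]]]'
python3 -c "
from h import *
go(.5533,.1068,.037)"
```

```text
time_s: 11.15
tcp_pos: [0.5515, 0.1138, 0.1733]
eef_rot: [-174.5, 88.4, 7.0]
contact_force: [-0.4, -0.3, -2.4]
gripper_width: 0.037
t 11.15 tcp [0.5515 0.1138 0.1733] need [ 0.05 -0.18 -3.41] turn -0.04 F [-0.4 -0.3 -2.4] w 37.0 j6 [ 32.  11. -20.   1. -57. -31.]
```

```bash
cat >> h.py <<'E'
def tilt():
    s=readout.get_state(); print('tilt tool-x',Ro.from_euler('xyz',s["eef_rot"],degrees=True).as_matrix()[:,0].round(4))
E
python3 -m handwheel '[[[0.05,-0.15,-0.6,0],[0,0,-0.7,0],[0,0,-0.7,0],[0,0,-0.5,0],[0,0,-0.2,0],[0,0,0,0]]]'
python3 -c "
from h import *
go(.5533,.1068,.037); tilt()"
```

```text
time_s: 11.75
tcp_pos: [0.5556, 0.1105, 0.067]
eef_rot: [-171.6, 88.0, 10.1]
contact_force: [1.1, 0.2, -1.2]
gripper_width: 0.0368
t 11.75 tcp [0.5556 0.1105 0.067 ] need [-0.06 -0.09 -0.75] turn -0.09 F [ 1.1  0.2 -1.2] w 36.8 j6 [ 32.  18. -27.   1. -43. -31.]
tilt tool-x [ 0.0339  0.0061 -0.9994]
```

```bash

python3 -m handwheel '[[[-0.08,-0.1,-0.4,0],[-0.02,0,-0.2,0],[0,0,0,0]]]'
python3 -c "
from h import *
go(.5533,.1068,.037); tilt()"
```

```text
time_s: 12.05
tcp_pos: [0.554, 0.107, 0.0458]
eef_rot: [-170.5, 87.8, 11.3]
contact_force: [0.5, -0.2, -1.0]
gripper_width: 0.0371
t 12.05 tcp [0.554  0.107  0.0458] need [-0.02 -0.01 -0.22] turn -0.1 F [ 0.5 -0.2 -1. ] w 37.1 j6 [ 31.  20. -28.   1. -40. -30.]
tilt tool-x [ 0.0382  0.0076 -0.9992]
```

```bash

python3 -m handwheel '[[[-0.03,0,-0.15,0],[-0.02,0,-0.1,0],[-0.02,0,-0.05,0]]]'
python3 -c "
from h import *
go(.5533,.1068,.037); tilt()"
```

```text
time_s: 12.35
tcp_pos: [0.5531, 0.1081, 0.0357]
eef_rot: [-169.2, 87.5, 12.6]
contact_force: [-0.5, 1.0, 7.9]
gripper_width: 0.0371
t 12.35 tcp [0.5531 0.1081 0.0357] need [ 0.   -0.03  0.03] turn -0.1 F [-0.5  1.   7.9] w 37.1 j6 [ 32.  20. -29.   1. -38. -31.]
tilt tool-x [ 0.0423  0.0095 -0.9991]
```

```bash

python3 -m handwheel '[[[0,0,0,0],[0,0,0,0],[0,0,0,0],[0,0,0,0],[0,0,0,0]]]' 80
python3 -c "
from h import *
tilt()"
python3 -m handwheel '[[[0,0,0.4,0],[0,0,0.7,0],[0,0,0.8,0],[0,0,0.6,0],[0.1,-0.7,0.2,0],[0.2,-1,0,0],[0.2,-1,0,0],[0.2,-1,0,0]]]'
python3 -c "
from h import *
go(.6122,-.143,.09); tilt()
im=vision.capture('scene');cv2.imwrite('pics/s2.png',im)
for k,P in {1:(.5547,.0269,.076),2:(.5533,.1068,.0605)}.items():
  u=proj('scene',P); a=dark(im,u,9,75); print(k,u,a[0] if a else a, plane('scene',a[0],P[2]) if a else '')
cv2.imwrite('pics/f.png',cv2.resize(im[90:290,100:390],None,fx=2.7,fy=2.7))"
```

```text
time_s: 12.85
tcp_pos: [0.554, 0.1087, 0.0369]
eef_rot: [-168.8, 87.4, 13.0]
contact_force: [0.1, -0.7, -0.1]
gripper_width: 0.0715
tilt tool-x [ 0.0443  0.0103 -0.999 ]
time_s: 13.65
tcp_pos: [0.582, -0.0399, 0.1504]
eef_rot: [-170.1, 87.3, 12.3]
contact_force: [2.0, -0.2, -0.1]
gripper_width: 0.08
t 13.65 tcp [ 0.582  -0.0399  0.1504] need [ 0.76 -2.58 -1.51] turn -0.21 F [ 2.  -0.2 -0.1] w 80.0 j6 [ 15.  14. -19.   0. -54. -13.]
tilt tool-x [ 0.0462  0.0101 -0.9989]
1 [270.59200612 166.12785499] [270.9030303  165.96969697] [0.55448984 0.02775915 0.076     ]
2 [301.65019206 161.82242673] [302.31944444 161.25      ] [0.55212184 0.10915884 0.0605    ]
```

View pics/f.png

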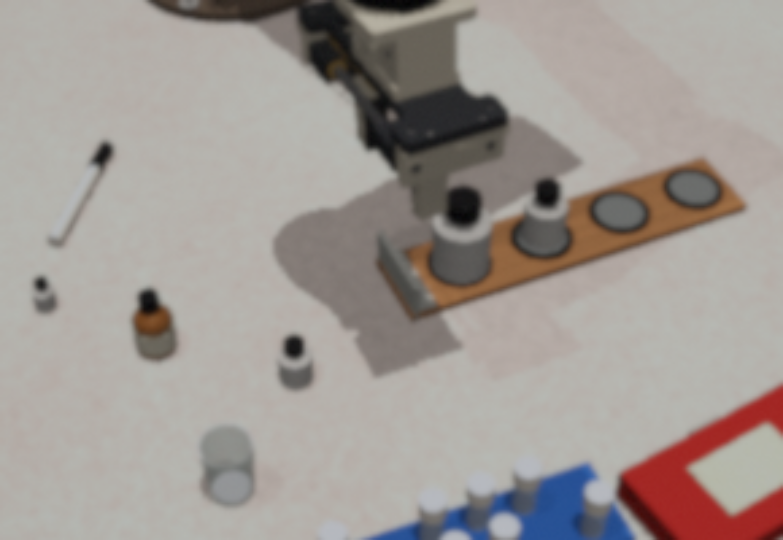

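w2 is on pad 2, about 2 mm off centre. The tool has drifted to a 2.7° tilt towards +x. I'll make nearly a half turn on the way to w3, so that the tilt reverses and the drift cancels it.

```bash

python3 -m handwheel '[[[0.03,-0.1,0,1],[0.03,-0.1,0,1],[0.03,-0.1,0,1],[0.03,-0.1,0,1],[0.03,-0.1,0,1],[0.03,-0.1,0,1],[0.03,-0.1,0,1],[0.03,-0.1,0,1]]]'
python3 -c "
from h import *
go(.6122,-.143,.09); tilt()"
python3 -m handwheel '[[[0.02,-0.1,0,1],[0.02,-0.1,0,1],[0.02,-0.1,0,1],[0.02,-0.1,0,1],[0.02,-0.1,0,1],[0.02,-0.1,0,1],[0.02,-0.1,0,1],[0.02,-0.1,0,1]]]'
python3 -c "
from h import *
go(.6122,-.143,.09); tilt()"
```

```text
time_s: 14.5
tcp_pos: [0.5913, -0.0817, 0.1495]
eef_rot: [-170.2, 87.4, 53.2]
contact_force: [-0.1, 0.2, 0.0]
gripper_width: 0.0799
t 14.5 tcp [ 0.5913 -0.0817  0.1495] need [ 0.52 -1.53 -1.49] turn -8.41 F [-0.1  0.2  0. ] w 79.9 j6 [ 10.  16. -16.  -2. -56.  35.]
tilt tool-x [ 0.0271  0.0362 -0.999 ]
time_s: 15.3
tcp_pos: [0.597, -0.115, 0.1488]
eef_rot: [-167.9, 87.4, 97.1]
contact_force: [0.1, -0.9, -0.2]
gripper_width: 0.0803
t 15.3 tcp [ 0.597  -0.115   0.1488] need [ 0.38 -0.7  -1.47] turn -16.74 F [ 0.1 -0.9 -0.2] w 80.3 j6 [  6.  18. -12.  -3. -60.  81.]
tilt tool-x [-0.0056  0.0449 -0.999 ]
```

```bash

python3 -m handwheel '[[[0.04,-0.08,0,1],[0.04,-0.08,0,1],[0.04,-0.08,0,1],[0.04,-0.08,0,1],[0.04,-0.08,0,1],[0.04,-0.08,0,1],[0.04,-0.08,0,1],[0.04,-0.08,0,1]]]'
python3 -c "
from h import *
go(.6122,-.143,.09); tilt()"
python3 -m handwheel '[[[0.02,0,-0.2,1],[0.02,0,-0.2,1],[0.02,0,-0.2,1],[0,0,-0.1,1],[0,0,-0.1,1],[0,0,-0.1,1],[0,0,-0.1,1]]]'
python3 -c "
from h import *
go(.6122,-.143,.01); tilt()"
```

```text
time_s: 16.1
tcp_pos: [0.6093, -0.1417, 0.1477]
eef_rot: [-165.6, 87.3, 141.0]
contact_force: [0.1, 0.2, 0.0]
gripper_width: 0.0801
t 16.1 tcp [ 0.6093 -0.1417  0.1477] need [ 0.07 -0.03 -1.44] turn 10.93 F [0.1 0.2 0. ] w 80.1 j6 [  4.  21.  -9.  -2. -62. 124.]
tilt tool-x [-0.0365  0.0295 -0.9989]
time_s: 16.8
tcp_pos: [0.6118, -0.1421, 0.1059]
eef_rot: [-166.2, 87.3, 176.8]
contact_force: [-0.4, 0.5, -0.0]
gripper_width: 0.0803
t 16.8 tcp [ 0.6118 -0.1421  0.1059] need [ 0.01 -0.02 -2.4 ] turn 3.65 F [-0.4  0.5 -0. ] w 80.3 j6 [  4.  23. -12.  -0. -58. 159.]
tilt tool-x [-0.0477  0.0026 -0.9989]
```

```bash

python3 -m handwheel '[[[0,0,-0.6,0],[0,0,-0.7,0],[0,0,-0.6,0],[0,0,-0.3,0],[0,0,0,0]]]' 60
python3 -c "
from h import *
go(.6122,-.143,.01); tilt()"
```

```text
time_s: 17.3
tcp_pos: [0.6119, -0.1419, 0.0154]
eef_rot: [-166.0, 87.3, 177.3]
contact_force: [-0.7, -0.9, 0.5]
gripper_width: 0.06
t 17.3 tcp [ 0.6119 -0.1419  0.0154] need [ 0.01 -0.03 -0.13] turn 3.6 F [-0.7 -0.9  0.5] w 60.0 j6 [  5.  29. -16.  -0. -47. 159.]
tilt tool-x [-0.0466  0.0022 -0.9989]
```

```bash

python3 -m handwheel '[[[0,-0.03,-0.15,0],[0,-0.02,-0.05,0],[0,0,0,0],[0,0,0,0],[0,0,0,0],[0,0,0,0]]]' 12 20
python3 -c "
from h import *
go(.5512,.1867,.13); tilt()"
```

```text
time_s: 17.9
tcp_pos: [0.6146, -0.1443, 0.0108]
eef_rot: [-166.0, 87.7, 177.3]
contact_force: [-0.5, -1.6, -0.5]
gripper_width: 0.0277
t 17.9 tcp [ 0.6146 -0.1443  0.0108] need [-1.58  8.27  2.98] turn 3.6 F [-0.5 -1.6 -0.5] w 27.7 j6 [  4.  29. -16.  -0. -46. 159.]
tilt tool-x [-0.0409  0.0019 -0.9992]
```

```bash

python3 -m handwheel '[[[0,0,0.4,0],[0,0,0.8,0],[0,0,0.9,0.4],[-0.1,0.4,0.9,0.6],[-0.15,0.8,0.4,0.6],[-0.15,0.9,0,0.6],[-0.15,0.9,0,0.6],[-0.15,0.9,0,0.6]]]'
python3 -c "
from h import *
go(.5512,.1867,.13); tilt()"
```

```text
time_s: 18.7
tcp_pos: [0.5846, 0.0126, 0.1537]
eef_rot: [-164.6, 87.8, -164.1]
contact_force: [-0.2, 0.1, -0.3]
gripper_width: 0.0271
t 18.7 tcp [0.5846 0.0126 0.1537] need [-0.84  4.35 -0.59] turn 0.16 F [-0.2  0.1 -0.3] w 27.1 j6 [ 20.  17. -15.  -0. -61. 160.]
tilt tool-x [-0.0374 -0.0106 -0.9992]
```

```bash

python3 -m handwheel '[[[-0.16,0.8,0,0.1],[-0.16,0.8,0,0],[-0.16,0.8,0,0],[-0.16,0.8,0,0],[-0.16,0.7,-0.3,0],[-0.04,0.2,-0.3,0],[0,0,-0.3,0],[0,0,0,0]]]'
python3 -c "
from h import *
go(.5512,.1867,.023); tilt()"
```

```text
time_s: 19.5
tcp_pos: [0.5482, 0.1875, 0.1194]
eef_rot: [-168.1, 88.1, -166.6]
contact_force: [-0.2, -0.0, -0.4]
gripper_width: 0.0274
t 19.5 tcp [0.5482 0.1875 0.1194] need [ 0.08 -0.02 -2.41] turn -0.03 F [-0.2 -0.  -0.4] w 27.4 j6 [ 38.  18. -18.  -1. -56. 144.]
tilt tool-x [-0.0321 -0.0077 -0.9995]
```

```bash

python3 -m handwheel '[[[0.07,-0.02,-0.6,0],[0,0,-0.7,0],[0,0,-0.5,0],[0,0,-0.3,0],[0,0,0,0]]]'
python3 -c "
from h import *
go(.552,.186,.023); tilt()"
```

```text
time_s: 20.0
tcp_pos: [0.5534, 0.1816, 0.0344]
eef_rot: [-167.4, 88.2, -166.2]
contact_force: [-0.4, 0.2, -0.6]
gripper_width: 0.0273
t 20.0 tcp [0.5534 0.1816 0.0344] need [-0.04  0.11 -0.28] turn 0.02 F [-0.4  0.2 -0.6] w 27.3 j6 [ 37.  24. -22.  -1. -45. 145.]
tilt tool-x [-0.0299 -0.0073 -0.9995]
```

```bash

python3 -m handwheel '[[[-0.05,0.12,-0.12,0],[-0.02,0.02,-0.05,0],[0,0,-0.04,0]]]'
python3 -c "
from h import *
go(.552,.186,.023); tilt()"
```

```text
time_s: 20.3
tcp_pos: [0.5522, 0.1874, 0.0278]
eef_rot: [-168.8, 88.4, -167.7]
contact_force: [0.5, -0.6, -0.7]
gripper_width: 0.0271
t 20.3 tcp [0.5522 0.1874 0.0278] need [-0.   -0.03 -0.12] turn 0.03 F [ 0.5 -0.6 -0.7] w 27.1 j6 [ 37.  24. -23.  -1. -44. 144.]
tilt tool-x [-0.027  -0.0059 -0.9996]
```

```bash

python3 -m handwheel '[[[-0.02,-0.04,-0.1,0],[-0.02,-0.01,-0.05,0],[0,0,-0.05,0]]]'
python3 -c "
from h import *
go(.552,.186,.023); tilt()"
```

```text
time_s: 20.6
tcp_pos: [0.5513, 0.1861, 0.0216]
eef_rot: [-170.7, 88.6, -169.5]
contact_force: [-8.9, -0.7, 24.4]
gripper_width: 0.0272
t 20.6 tcp [0.5513 0.1861 0.0216] need [ 0.02 -0.    0.03] turn 0.01 F [-8.9 -0.7 24.4] w 27.2 j6 [ 37.  25. -23.  -1. -43. 144.]
tilt tool-x [-0.0244 -0.0045 -0.9997]
```

```bash

python3 -m handwheel '[[[0,0,0.02,0],[0,0,0,0],[0,0,0,0],[0,0,0,0],[0,0,0,0]]]' 60
python3 -m handwheel '[[[0,0,0.4,0],[0,0,0.7,0],[0,0,0.8,0],[-0.1,-0.5,0.7,0],[-0.2,-1,0.3,-0.2],[-0.2,-1,0,-0.2],[-0.2,-1,0,-0.2],[-0.2,-1,0,-0.2]]]'
python3 -c "
from h import *
go(.456,-.311,.1); tilt()
im=vision.capture('scene');cv2.imwrite('pics/s3.png',im)
for k,P in {1:(.5547,.0269,.076),2:(.5533,.1068,.0605),3:(.5512,.1867,.049)}.items():
  u=proj('scene',P); a=dark(im,u,9,75); print(k,u,a[0] if a else a, plane('scene',a[0],P[2]) if a else '')"
```

```text
time_s: 21.1
tcp_pos: [0.5517, 0.1865, 0.0232]
eef_rot: [-172.1, 88.7, -170.9]
contact_force: [-0.3, -0.1, 0.1]
gripper_width: 0.0584
time_s: 21.9
tcp_pos: [0.5148, 0.0045, 0.1423]
eef_rot: [-167.5, 88.7, -170.0]
contact_force: [0.7, -0.5, -0.4]
gripper_width: 0.0598
t 21.9 tcp [0.5148 0.0045 0.1423] need [-1.47 -7.89 -1.06] turn 0.76 F [ 0.7 -0.5 -0.4] w 59.8 j6 [ 22.  11. -25.  -0. -56. 156.]
tilt tool-x [-0.0231 -0.0041 -0.9997]
1 [270.59200612 166.12785499] [270.78313253 166.04216867] [0.55460567 0.02741165 0.076     ]
2 [301.65019206 161.82242673] [302.34782609 161.46376812] [0.55281055 0.10887031 0.0605    ]
3 [330.60203355 156.38693802] [331.07407407 156.40740741] [0.55170007 0.18771082 0.049     ]
```

```bash

python3 -m handwheel '[[[-0.18,-0.95,0,-0.7],[-0.18,-0.95,0,-0.7],[-0.18,-0.95,0,-0.7],[-0.18,-0.95,0,-0.7],[-0.18,-0.95,0,-0.7],[-0.18,-0.95,-0.1,-0.7],[-0.18,-0.95,-0.2,-0.7],[-0.1,-0.6,-0.3,-0.4]]]' 50
python3 -c "
from h import *
go(.456,-.311,.008); tilt()"
```

```text
time_s: 22.75
tcp_pos: [0.4559, -0.3004, 0.1199]
eef_rot: [-167.0, 88.9, 162.9]
contact_force: [0.0, -0.4, -0.6]
gripper_width: 0.0505
t 22.75 tcp [ 0.4559 -0.3004  0.1199] need [ 0.   -0.27 -2.8 ] turn 6.27 F [ 0.  -0.4 -0.6] w 50.5 j6 [-13.  15. -23.  -0. -53. 163.]
tilt tool-x [-0.0185  0.0057 -0.9998]
```

```bash

python3 -m handwheel '[[[0,-0.27,-0.2,0],[0,0,-0.6,0],[0,0,-0.6,0],[0,0,-0.3,0],[0,0,0,0]]]'
python3 -c "
from h import *
go(.456,-.311,.006); tilt()"
```

```text
time_s: 23.25
tcp_pos: [0.4547, -0.3141, 0.0479]
eef_rot: [-166.6, 88.8, 163.2]
contact_force: [-0.2, -0.2, -0.6]
gripper_width: 0.0502
t 23.25 tcp [ 0.4547 -0.3141  0.0479] need [ 0.03  0.08 -1.05] turn 6.31 F [-0.2 -0.2 -0.6] w 50.2 j6 [-14.  20. -26.  -0. -45. 164.]
tilt tool-x [-0.0201  0.0061 -0.9998]
```

```bash

python3 -m handwheel '[[[0.03,0.07,-0.5,0],[0,0,-0.4,0],[0,0,-0.1,0],[0,0,0,0]]]'
python3 -c "
from h import *
go(.456,-.311,.006); tilt()
im=vision.capture('scene');cv2.imwrite('pics/g.png',cv2.resize(im[130:260,60:230],None,fx=4,fy=4))"
```

```text
time_s: 23.65
tcp_pos: [0.4593, -0.3106, 0.0103]
eef_rot: [-164.2, 89.0, 165.8]
contact_force: [-0.1, -0.4, 0.1]
gripper_width: 0.0499
t 23.65 tcp [ 0.4593 -0.3106  0.0103] need [-0.08 -0.01 -0.11] turn 6.25 F [-0.1 -0.4  0.1] w 49.9 j6 [-14.  23. -28.  -0. -39. 164.]
tilt tool-x [-0.0163  0.0041 -0.9999]
```

View pics/g.png

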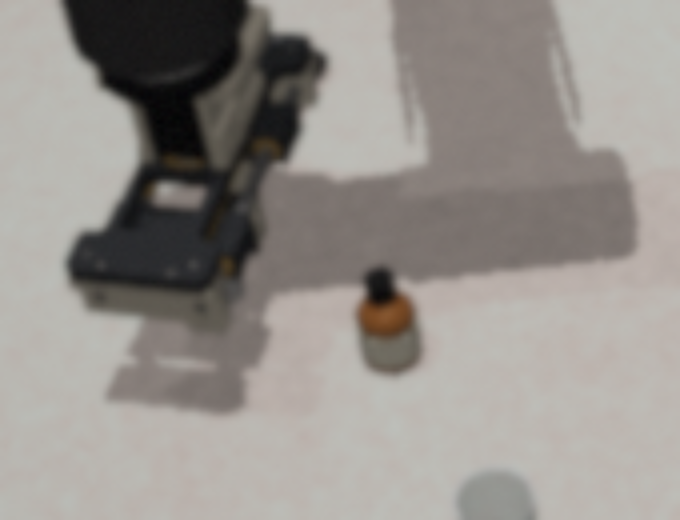

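The gripper body (around (150,280) in this crop) hides w4 and the oil bottle is clear. I'll close and check the width.

```bash

python3 -m handwheel '[[[-0.08,0,-0.14,0],[-0.03,0,-0.05,0],[0,0,0,0],[0,0,0,0],[0,0,0,0],[0,0,0,0]]]' 8 12
python3 -c "
from h import *
go(.5491,.267,.13); tilt()"
```

```text
time_s: 24.3
tcp_pos: [0.4566, -0.3112, 0.0057]
eef_rot: [-162.6, 89.3, 167.5]
contact_force: [0.4, 0.4, -0.4]
gripper_width: 0.0192
t 24.3 tcp [ 0.4566 -0.3112  0.0057] need [ 2.31 14.46  3.11] turn 6.24 F [ 0.4  0.4 -0.4] w 19.2 j6 [-14.  23. -29.   0. -38. 164.]
tilt tool-x [-0.0111  0.0025 -0.9999]
```

```bash

python3 -m handwheel '[[[0,0,0.4,0],[0,0,0.8,0],[0,0,0.9,0.4],[0.1,0.4,0.9,0.6],[0.14,0.9,0.3,0.6],[0.14,0.9,0,0.6],[0.14,0.9,0,0.6],[0.14,0.9,0,0.6]]]'
python3 -m handwheel '[[[0.16,0.95,0,0.5],[0.16,0.95,0,0.5],[0.16,0.95,0,0.5],[0.16,0.95,0,0.5],[0.16,0.95,0,0.5],[0.16,0.95,0,0.3],[0.16,0.95,0,0],[0.16,0.95,0,0]]]'
python3 -c "
from h import *
go(.5491,.267,.1); tilt()"
```

```text
time_s: 25.1
tcp_pos: [0.4817, -0.1493, 0.1431]
eef_rot: [-158.5, 89.3, -171.3]
contact_force: [0.6, 0.3, -0.8]
gripper_width: 0.0195
time_s: 25.9
tcp_pos: [0.5327, 0.1676, 0.1453]
eef_rot: [-160.4, 89.6, -158.4]
contact_force: [1.2, -0.4, -0.8]
gripper_width: 0.0197
t 25.9 tcp [0.5327 0.1676 0.1453] need [ 0.41  2.48 -1.13] turn -0.13 F [ 1.2 -0.4 -0.8] w 19.7 j6 [ 37.  14. -20.  -0. -56. 145.]
tilt tool-x [-0.0072 -0.0028 -1.    ]
```

```bash

python3 -m handwheel '[[[0.12,0.8,0,-0.1],[0.12,0.8,0,0],[0.1,0.5,-0.4,0],[0.03,0,-0.5,0],[0,0,-0.3,0],[0,0,0,0]]]'
python3 -c "
from h import *
go(.55,.267,.018); tilt()"
```

```text
time_s: 26.5
tcp_pos: [0.5481, 0.2613, 0.0959]
eef_rot: [-165.7, 89.7, -163.9]
contact_force: [-1.0, -0.5, 0.7]
gripper_width: 0.0194
t 26.5 tcp [0.5481 0.2613 0.0959] need [ 0.05  0.14 -1.95] turn -0.1 F [-1.  -0.5  0.7] w 19.4 j6 [ 44.  21. -17.  -0. -52. 138.]
tilt tool-x [-0.0055 -0.0016 -1.    ]
```

```bash

python3 -m handwheel '[[[0.05,0.14,-0.5,0],[0,0,-0.6,0],[0,0,-0.4,0],[0,0,-0.15,0],[0,0,0,0]]]'
python3 -c "
from h import *
go(.55,.267,.018); tilt()"
```

```text
time_s: 27.0
tcp_pos: [0.552, 0.2655, 0.0321]
eef_rot: [164.2, 89.9, 165.9]
contact_force: [0.1, 0.5, 0.1]
gripper_width: 0.0191
t 27.0 tcp [0.552  0.2655 0.0321] need [-0.05  0.04 -0.35] turn -0.07 F [0.1 0.5 0.1] w 19.1 j6 [ 44.  25. -20.  -0. -44. 138.]
tilt tool-x [-1.7e-03  4.0e-04 -1.0e+00]
```

```bash

python3 -m handwheel '[[[-0.06,0.04,-0.2,0],[-0.02,0,-0.1,0],[-0.01,0,-0.03,0]]]'
python3 -c "
from h import *
go(.55,.267,.018); tilt()"
```

```text
time_s: 27.3
tcp_pos: [0.5496, 0.2677, 0.0209]
eef_rot: [62.8, 89.8, 64.5]
contact_force: [-0.3, -0.2, -0.1]
gripper_width: 0.0191
t 27.3 tcp [0.5496 0.2677 0.0209] need [ 0.01 -0.02 -0.07] turn -0.07 F [-0.3 -0.2 -0.1] w 19.1 j6 [ 44.  26. -21.  -0. -43. 137.]
tilt tool-x [ 0.0014  0.0029 -1.    ]
```

```bash

python3 -m handwheel '[[[0,-0.02,-0.08,0],[0,0,-0.04,0]]]'
python3 -c "
from h import *
go(.55,.267,.018); tilt()"
```

```text
time_s: 27.5
tcp_pos: [0.5499, 0.2673, 0.0172]
eef_rot: [52.0, 89.7, 53.7]
contact_force: [-4.9, -1.6, 13.4]
gripper_width: 0.0193
t 27.5 tcp [0.5499 0.2673 0.0172] need [ 0.   -0.01  0.02] turn -0.08 F [-4.9 -1.6 13.4] w 19.3 j6 [ 44.  26. -21.  -0. -42. 138.]
tilt tool-x [ 0.0026  0.0036 -1.    ]
```

```bash

python3 -m handwheel '[[[0,0,0.02,0],[0,0,0,0],[0,0,0,0],[0,0,0,0],[0,0,0,0]]]' 55
python3 -m handwheel '[[[0,0,0.4,0],[0,0,0.7,0],[0,0,0.8,0],[0,0,0.8,0],[-0.5,0.5,0.4,0],[-0.7,0.7,0.2,0],[-0.7,0.7,0,0],[-0.7,0.7,0,0]]]'
python3 -m handwheel '[[[-0.7,0.7,0,0],[-0.7,0.7,0,0],[-0.6,0.8,0,0],[-0.6,0.8,0,0],[-0.6,0.8,0,0],[-0.4,0.6,0,0],[0,0,0,0]]]'
python3 -c "
from h import *
go(.55,.267,.018)
im=vision.capture('scene');tp=vision.capture('top');cv2.imwrite('pics/s4.png',im);cv2.imwrite('pics/t4.png',tp)
for k,P in {1:(.5547,.0269,.076),2:(.5533,.1068,.0605),3:(.5512,.1867,.049),4:(.5491,.267,.039),'oil':(.5376,-.2366,.0517)}.items():
  a,b=dark(im,proj('scene',P),9,75),dark(tp,proj('top',P),9,70)
  if a: print(k,'scene',plane('scene',a[0],P[2]).round(4))
  if b: print(k,'top',plane('top',b[0],P[2]).round(4),b[1][4])
  if a and b: print(k,tri(a[0],b[0]), 'ref',P)
cv2.imwrite('pics/i.png',cv2.resize(im[90:290,100:400],None,fx=2.6,fy=2.6,interpolation=2))
cv2.imwrite('pics/j.png',cv2.resize(tp[100:270,90:390],None,fx=2.6,fy=2.6,interpolation=2))"
```

```text
time_s: 28.0
tcp_pos: [0.5503, 0.2675, 0.0184]
eef_rot: [49.0, 89.7, 50.7]
contact_force: [0.1, -0.1, 0.4]
gripper_width: 0.0524
time_s: 28.8
tcp_pos: [0.4446, 0.3701, 0.1545]
eef_rot: [66.7, 89.8, 67.9]
contact_force: [0.3, 1.3, -1.1]
gripper_width: 0.0551
time_s: 29.5
tcp_pos: [0.2902, 0.5554, 0.1556]
eef_rot: [70.0, 89.6, 71.5]
contact_force: [0.1, -0.1, -0.5]
gripper_width: 0.0552
t 29.5 tcp [0.2902 0.5554 0.1556] need [ 6.5  -7.21 -3.44] turn -0.03 F [ 0.1 -0.1 -0.5] w 55.2 j6 [ 80.  19. -12.   0. -59. 101.]
1 scene [0.5563 0.0277 0.076 ]
1 top [0.5555 0.0266 0.076 ] 149
1 (array([0.55579729, 0.02721033, 0.07574285]), np.float64(0.0013578711509537097)) ref (0.5547, 0.0269, 0.076)
2 scene [0.5528 0.1089 0.0605]
2 top [0.5525 0.1082 0.0605] 84
2 (array([0.5526721 , 0.10852449, 0.06045119]), np.float64(0.0007506993166203317)) ref (0.5533, 0.1068, 0.0605)
3 scene [0.5517 0.1877 0.049 ]
3 top [0.5548 0.1905 0.049 ] 112
3 (array([0.55394803, 0.18822741, 0.05101692]), np.float64(0.0036604027184851773)) ref (0.5512, 0.1867, 0.049)
4 scene [0.5498 0.266  0.039 ]
4 top [0.5544 0.2726 0.039 ] 60
4 (array([0.55284272, 0.26792811, 0.04189348]), np.float64(0.00748479859911788)) ref (0.5491, 0.267, 0.039)
oil scene [ 0.538  -0.2364  0.0517]
oil top [ 0.5376 -0.2368  0.0517] 66
oil (array([ 0.53767651, -0.23656947,  0.05153039]), np.float64(0.0004834262558919279)) ref (0.5376, -0.2366, 0.0517)
```

View pics/i.png

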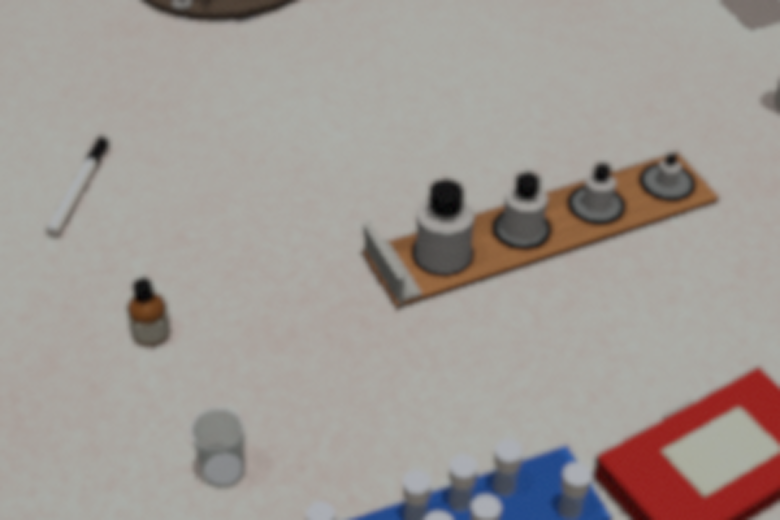

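View pics/j.png

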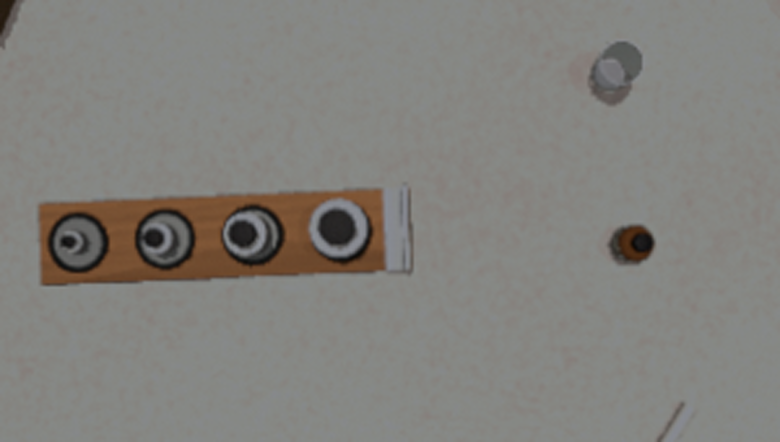

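All four weights are upright and in order. The top blobs for w3 and w4 merged with the dark pad rims, so I'll remeasure those with tighter windows.

```bash
python3 -c "
from h import *
im=cv2.imread('pics/s4.png');tp=cv2.imread('pics/t4.png')
for k,P,w in ((3,(.5512,.1867,.049),5),(4,(.5491,.267,.039),3)):
  u=proj('top',P); u2=np.round(u); b=dark(tp,u2,w,75); a=dark(im,proj('scene',P),w+1,75)
  print(k,u,b, plane('top',b[0],P[2]).round(4), tri(a[0],b[0]))
s0=cv2.imread('pics/scene0.png').astype(int);d=abs(s0-im).max(2);print('beaker diff',d[245:280,170:200].max(),(d[245:280,170:200]>25).sum())
t0=cv2.imread('pics/top0.png').astype(int);d=abs(t0-tp).max(2);print((d[110:142,315:340]>25).sum())"
```

```text
3 [148.99570923 190.93561611] (array([147.68965517, 191.        ]), array([144, 186,   9,  11,  58], dtype=int32)) [0.5511 0.1897 0.049 ] (array([0.55084435, 0.18921278, 0.04799737]), np.float64(0.0015064194502346516))
4 [115.4228871 192.6791136] (array([115.68, 192.76]), array([113, 191,   6,   5,  25], dtype=int32)) [0.5489 0.2664 0.039 ] (array([0.54893429, 0.26671656, 0.03813747]), np.float64(3.2279305828951424e-05))
beaker diff 5 0
0
```

```bash
python3 -c "
from plant import close_job
print(close_job())"
```

```text
the job is handed in; nothing more can be done
None
```

I stood the four counterweights upright on the stand's pads, largest next to the steel end stop down to smallest at the open end. I then let go, moved the arm clear and handed the job in at about 29.6 s.

- **Centring:** In the last pictures, the knobs sit about 1 mm (w1), 2 mm (w2), 1–3 mm (w3) and under 1 mm (w4) from the pad centres. The w3 figure is uncertain because the two cameras disagree by about 2 mm: the scene view gives 1 mm, but the top view gives 3 mm.
- **First w3 and w4 check failed:** In the top view, the knobs merged with the dark pad rims, so I remeasured both with smaller windows.
- **Bystanders:** The amber bottle measured the same as at the start, within 1 mm. The beaker's patch of the picture is unchanged in both views.
- **Tool tilt:** The tool drifted to a tilt of about 2.7° while I worked. I cancelled this with a near half turn before w3.
- **Forces:** The highest wrist force I read was about 26 N, when setting w3 down.

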